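Open the gas valve with its square key

TASK

Take the square key out of its blue holder, feel it gently into the recessed square socket of the gas valve until it is fully home, then turn it counter-clockwise (seen from above) to the open stop. Do not force the key, do not touch the valve with the gripper, leave the other things on the bench alone, and leave the key standing in the socket so that the gas can be shut off quickly.

Things in the scene. Friction and masses are not known exactly. Their poses are not given: they have to be found in the camera images.
- key_grip (a point): Middle of the key's red handle bar: 56 mm long (key's x), 14 mm thick (key's y), 30 mm high (key's z, up). 80 mm above the tip. The key, about 0.15 kg, starts upright in the blue holder, its collar (round, 34 mm wide, 6 mm thick, underside 52 mm above the tip) resting on the holder's top, tip 8 mm above the bench. Pull it straight up.
- key_tip (a point): Centre of the end face of the key's square steel shank, 80 mm below key_grip, same axes. The shank is 52 mm long: first a round pilot nose 4 mm long (12 mm wide at the tip, 15.8 mm at its root), then 48 mm of square, 16 x 16 mm with sharp corners; the square's sides lie along the key's x and y, so it fits every quarter turn.
- holder: Blue block 66 x 66 mm, 60 mm high, on a black base 74 x 74 mm, fixed to the bench; origin at the centre of its underside, z up. A square hole 19 mm wide in its top holds the key; the key's axes start parallel to the holder's.
- valve: Aluminium block fixed to the bench, 60 mm high, 100 mm along its x, its origin on the turning axis at bench height; along y it runs from -105 to +45 mm; brass hose tails stand out 34 mm at the back (+x); a low gauge (top at 70 mm) sits at y = -73 mm. A round well 46 mm wide and 15 mm deep round the axis leads to the flat brass face of the socket, 45 mm above the bench.
- valve_floor (a point): On the turning axis at the floor of the socket's square hole, 29 mm above the bench; the key's tip comes here when fully home. Axes of the valve block. The hole is 17.5 mm wide, 16 mm deep; its mouth is in the brass face 45 mm above the bench.
- valve_mouth (a point): On the axis, centre of the square hole's mouth. The brass socket has free play: it may stand anywhere within 0.62 rad either side of the stem (hole's sides along valve x and y, turned by the stem's angle plus the play), and this is not measured: feel for it; at a wrong angle only the round nose goes in, 4 mm deep. It turns stiffly in its play (0.08 N m), then takes the stem along (0.12 N m).
- valve_stem (a joint): Angle of the valve's stem, rad, growing counter-clockwise seen from above: 0 is shut (yellow pointer of the black ring at the red dot), 0.60 the open stop (pointer at the green dot). It stays where it is left. Because of the socket's free play the key may turn up to 1.24 rad before the stem follows.
- vial_mid (a point): Bystander: glass vial with pink contents and white cap with a red disc, 45 mm wide, 79 mm high; its centre.
- pot_mid (a point): Bystander: white sample pot with blue lid, 49 mm wide, 59 mm high; its centre.
- tape_mid (a point): Bystander: yellowish roll of tape lying flat, 103 mm wide, 19 mm high; its centre.
Things that resemble listed ones, but are neither listed nor needed, are in the scene too. Leave any turquoise or yellow look-alike of the part that bears key_grip alone.

How it is judged:
On the way, in this order (a step that is already met when the one before it is completed fails the run):
1. the key is fully home in the socket (z of key_tip in the frame of valve_floor below 0.005 m and horizontal distance between key_tip and valve_floor below 0.004 m), for 0.2 s.
2. the key, still in the socket, has turned the valve to the open stop (value of joint valve_stem above 0.54 rad and z of key_tip in the frame of valve_floor below 0.007 m), for 0.2 s.
At the end, for the whole second after the job is handed in: The valve stands at its open stop (stem beyond 0.54 rad of 0.60), the key stands in the socket, released and at rest, upright within 0.15 rad, its tip within 5 mm of the socket's floor and 4 mm of the axis (all of step 1 and value of joint valve_stem above 0.54 rad and angle between key_tip's own z axis and vertical below 0.15 rad and linear speed of key below 0.02 m/s); the robot touches nothing.
It fails at once if the key is forced: pressed or twisted against the valve with more than 40 N (contact force between key and valve above 40 N).
It fails at once if the gripper touches the valve (contact force between the arm and valve above 3 N).
It fails at once if a bystander is moved by more than 30 mm (distance of any of vial_mid, pot_mid, tape_mid from where it was at the start of the episode above 0.03 m).
It also fails if it takes over 64 s, if anything falls off the work surface, if the arm or the gripper's body presses on something with over 40 N, if the wrist force passes 120 N, or if a joint passes its speed limit or range.

ROBOT

A 6-joint arm with a two-finger parallel gripper is mounted at the origin on a cart in front of the work surface, level with it; the furniture and walls round the work are solid. World frame = base frame: x ahead of the robot, y to its left, z up, the work surface at z = 0. Lengths are in m, angles in rad, forces in N, time in s.
With the tool pointing down it reaches from about 0.35 to 0.975 m from the base axis. Payload 4.9 kg.
Tool frame: the origin (TCP) lies at the very end of the fingers, on their centre line; the grasp point (between the pads) lies 19 mm behind it; z points along the fingers, x is the direction in which the jaws open and shut, and the axes are right-handed (so a half turn about z gives the same grasp; the last joint's range is limited). The gripper opens to 85 mm and grips with 20 to 120 N. Pads are 22 mm wide; open, the fingers measure 114 mm over their backs; the gripper's body (76 mm by 85 mm) begins 54 mm behind the grasp point. The pads swing forward as they close: fully open they stand 13 mm farther back than shut.
Start: joints at [1.041, 0.053, 1.613, -0, 1.476, -0.119], TCP at [0.25, 0.573, 0.231] pointing down, gripper open.
Joint ranges: [-3.01, 3.01], [-1.01, 2.22], [0.06, 2.58], [-1.02, 4.17], [0.09, 2.62], [-3.14, 3.14]. Speed limits (rad/s): [2.57, 2.57, 3.14, 3.14, 3.14, 3.14].

INTERFACE

Orientations are given as a rotation vector (axis times angle).
In Python, from station import ctrl, get_image, calibration, job gives the robot as it stands.
- The arm moves only by the tool jog_arm, never from a script. Its argument "deltas" is a list of rows, each a list of 3 entries, a list of its own where there are three numbers: the turn, a rotation vector about the tool's x, y, z in degrees, then the shift along the tool's x, y, z in m, then the finger opening in m, from 0 to 0.0854. In form: [[[ax, ay, az], [tx, ty, tz], gripper], ...]. A call has 1 to 12 rows; each row is the pose to reach, as a shift and turn from the pose commanded when the call began, along the tool's axes at that moment; what a row does not reach only later rows make up. A row lasts 1/12 s, in which the tool goes at most 41.7 mm and 7.16 degrees, less where a joint would pass 70% of its speed; a pose out of reach is approached as far as the arm can. A call with a gripper value outside its range is refused whole. The fingers move at their own pace and stop on an object; "squeeze" is the grip in N (left out, the last holds). Time passes only in rows, so rows that repeat a pose let the fingers close. It gives the time, the measured TCP pose, the force and the opening at its end, in the units of the state.
- ctrl.get_obs(): the state, without advancing time (a new reading comes with each control period).
- get_image(name): name is "side" or "top"; returns the picture (420x560x3 uint8, red, green, blue); there is no depth.
- calibration(name): a dict with "mtx" (3x3 intrinsics, pixels), "origin" and "rotation" of the camera in the world. Camera axes: x right, y up, looking along -z (the intrinsics and any distortion apply to the point x, -y, -z); pixel columns grow to the right and rows downward; lengths in m; the calibration is good to about 2 mm. A picture is of the moment at which its call begins. calibration takes no time and is no camera call.
- job.finish_job(): hands the job in, once; it reports no verdict.
The state is a dict: "t": time; "q": joint angles; "dq": joint speeds; "effort": joint torques, N m; "tool_pos": TCP position; "tool_rot": TCP orientation; "contact_force": force on the tool from outside, world axes, zero at the start; "wrist_torque": the same for the moment, N m; "opening": finger opening in m.
Only numpy, scipy, OpenCV 4.12 (cv2) and the standard library are available. Lean on these libraries where they do the work, as an engineer would, in place of code of your own. Each camera call takes 0.05 s, during which the arm holds its last target.

## Working session

There is one attempt and no reset: what is moved stays moved. The work goes in short steps, Python scripts to look and compute and a tool call to move; the robot and the scene stay as the last step left them, time stands still between calls to the robot, and variables do not carry over. Pictures are saved under pics/ and viewed, and the job is handed in when it is done.

Besides the shell and the picture viewer there is one more tool, called after "Emit:" as name([rows], argument=value, ...), one row to a line, values as JSON. jog_arm: Moves the arm, as the interface text tells. Its arguments: {"type":"object","properties":{"deltas":{"type":"array","items":{"type":"array"}},"squeeze":{"type":"number"}},"required":["deltas"]}

```bash
mkdir -p pics; ls; python3 - <<'E'
from station import ctrl,get_image,calibration,job
import cv2,numpy as np
for n in("side","top"):
    cv2.imwrite(f"pics/{n}0.png",get_image(n)[:,:,::-1])
    c=calibration(n);print(n,{k:(np.round(v,4).tolist() if not isinstance(v,str) else v) for k,v in c.items()})
print(ctrl.get_obs())
E
```

```text
pics
side {'mtx': [[445.5599, 0.0, 278.1634], [0.0, 445.5599, 207.8092], [0.0, 0.0, 1.0]], 'origin': [0.1368, -1.1044, 0.7291], 'rotation': [1.0268, -0.2057, -0.3567]}
top {'mtx': [[380.4561, 0.0, 281.7564], [0.0, 380.4561, 208.1133], [0.0, 0.0, 1.0]], 'origin': [0.4694, -0.0962, 0.9417], 'rotation': [0.0928, -0.0912, -1.5453]}
{'t': 0.1, 'q': array([ 1.04099959e+00,  5.32974070e-02,  1.61417155e+00, -6.20575414e-06,
        1.47603928e+00, -1.18958533e-01]), 'dq': array([-0.00100323, -0.00287662, -0.00424386,  0.00013793,  0.00158224,
       -0.0015423 ]), 'effort': array([ 1.10633711e-03, -3.94904208e+01, -3.71363103e+01, -6.52835524e-05,
        3.93179100e-03,  1.23104599e-05]), 'tool_pos': array([0.24929297, 0.57249642, 0.23017303]), 'tool_rot': array([ 2.62714205,  1.72114307, -0.0026898 ]), 'contact_force': array([-0.38944139, -0.26412473, -0.22726448]), 'wrist_torque': array([ 0.02305641, -0.0099114 , -0.0384868 ]), 'opening': 0.08553786440218146}
```

View pics/side0.png

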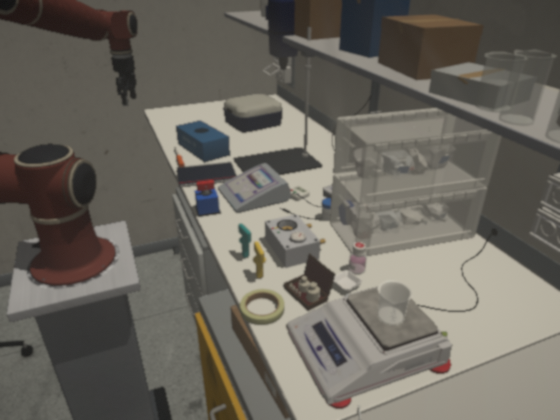

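View pics/top0.png

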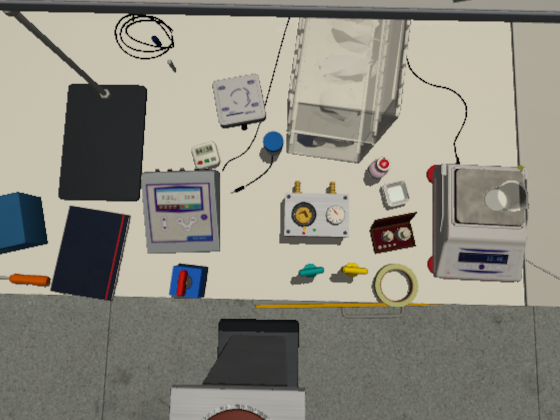

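The top view shows three candidates for the key: red on a blue block (182,283), turquoise (311,271) and yellow (354,270). The red one in the blue holder fits the description. I'll confirm it in an enlarged crop.

```bash
cat > h.py <<'E'
import numpy as np,cv2
from scipy.spatial.transform import Rotation as R
from station import ctrl,get_image,calibration,job
C={}
def cal(n):
    if n not in C:
        c=calibration(n); r=np.array(c["rotation"]); 
        C[n]=(np.array(c["mtx"]),np.array(c["origin"]),R.from_rotvec(r).as_matrix() if r.ndim==1 else r, {k:v for k,v in c.items() if k not in("mtx","origin","rotation")})
    return C[n]
def ray(n,u,v):
    K,o,M,_=cal(n); x,y=(u-K[0,2])/K[0,0],(v-K[1,2])/K[1,1]
    d=M@np.array([x,-y,-1.]); return o,d/np.linalg.norm(d)
def onz(n,u,v,z):
    o,d=ray(n,u,v); return o+d*(z-o[2])/d[2]
def proj(n,p):
    K,o,M,_=cal(n); q=M.T@(np.array(p,float)-o); return np.array([K[0,0]*q[0]/-q[2]+K[0,2],K[1,1]*-q[1]/-q[2]+K[1,2]])
def tri(a,b):
    (o1,d1),(o2,d2)=ray("side",*a),ray("top",*b)
    t=np.linalg.lstsq(np.c_[d1,-d2],o2-o1,rcond=None)[0]
    p,q=o1+d1*t[0],o2+d2*t[1]; return (p+q)/2,np.linalg.norm(p-q)
def crop(im,x0,y0,x1,y1,s,name):
    cv2.imwrite(name,cv2.resize(im[y0:y1,x0:x1,::-1],None,fx=s,fy=s,interpolation=cv2.INTER_CUBIC))
E
python3 - <<'E'
from h import *
t=cv2.imread("pics/top0.png")[:,:,::-1];s=cv2.imread("pics/side0.png")[:,:,::-1]
a=cv2.resize(t[255:305,160:215],None,fx=7,fy=7,interpolation=2)[:350,:385]
b=cv2.resize(t[175:245,270:360],None,fx=4.4,fy=4.4,interpolation=2)
c=cv2.resize(s[170:220,185:230],None,fx=6,fy=6,interpolation=2)
d=cv2.resize(s[205:275,255:335],None,fx=4.2,fy=4.2,interpolation=2)
o=np.zeros((600,800,3),np.uint8)
for im,x,y in((a,0,0),(b,400,0),(c,0,300),(d,400,305)):
    im=im[:600-y,:800-x][:(300 if y==0 else 300)] if False else im[:600-y,:800-x]; o[y:y+im.shape[0],x:x+im.shape[1]]=im
cv2.imwrite("pics/z0.png",o[:,:,::-1]); print(cal("top")[3])
E
```

```text
{}
```

View pics/z0.png

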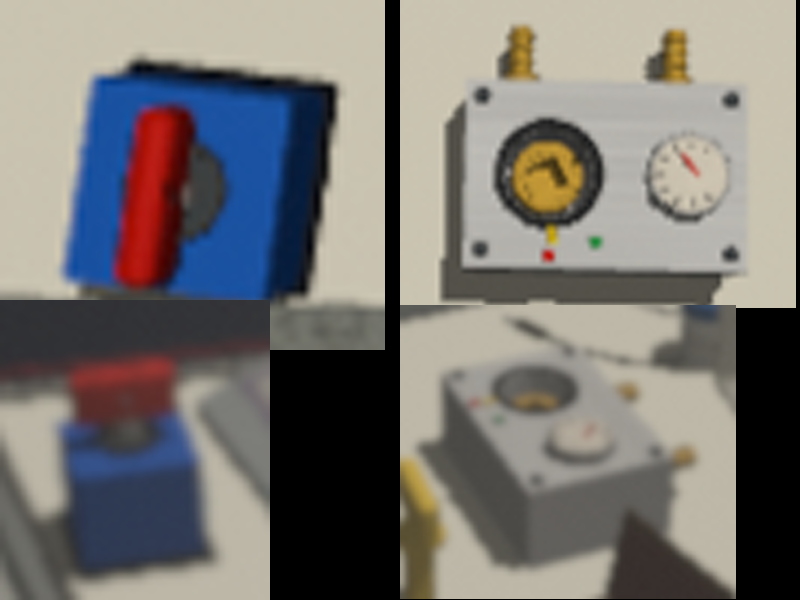

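```bash
python3 - <<'E'
from h import *
t=cv2.imread("pics/top0.png")[:,:,::-1];s=cv2.imread("pics/side0.png")[:,:,::-1]
for n,im in(("top",t),("side",s)):
    i=im.astype(int);r=(i[...,0]>90)&(i[...,0]>2*i[...,1])&(i[...,0]>2*i[...,2])
    x0,y0,x1,y1=(165,262,205,300) if n=="top" else(190,172,225,218)
    m=np.zeros(r.shape,np.uint8);m[y0:y1,x0:x1]=r[y0:y1,x0:x1]
    c=max(cv2.findContours(m,0,1)[0],key=cv2.contourArea);print(n,"red",cv2.minAreaRect(c),cv2.boundingRect(c))
i=t.astype(int)
print("row282 B", i[275,165:212].tolist()[::1])
big=cv2.resize(t[255:305,160:215],None,fx=14,fy=12,interpolation=cv2.INTER_CUBIC)
b1=cv2.resize(t[260:302,164:212],None,fx=12,fy=12,interpolation=cv2.INTER_CUBIC);cv2.imwrite("pics/k.png",b1[:,:,::-1])
b1=cv2.resize(t[180:250,275:355],None,fx=8,fy=8,interpolation=cv2.INTER_CUBIC);cv2.imwrite("pics/v.png",b1[:,:,::-1])
E
```

```text
top red ((180.59825134277344, 282.8612365722656), (6.006259441375732, 24.785322189331055), 8.746162414550781) (177, 271, 9, 25)
side red ((205.0, 183.0), (6.0, 16.0), 90.0) (197, 180, 17, 7)
row282 B [[201, 195, 176], [201, 195, 176], [201, 196, 177], [201, 196, 177], [200, 195, 176], [201, 195, 177], [154, 162, 172], [74, 104, 163], [25, 81, 160], [27, 82, 160], [25, 81, 160], [25, 81, 160], [27, 82, 160], [39, 63, 125], [129, 31, 57], [167, 16, 8], [181, 25, 16], [186, 30, 20], [170, 24, 16], [133, 16, 10], [89, 9, 7], [71, 9, 7], [51, 31, 38], [41, 58, 95], [30, 70, 132], [27, 80, 157], [25, 81, 161], [27, 82, 162], [26, 82, 161], [27, 82, 162], [27, 82, 162], [27, 81, 162], [29, 83, 163], [27, 83, 162], [28, 84, 162], [25, 70, 138], [14, 42, 85], [10, 30, 61], [7, 28, 61], [10, 29, 61], [22, 27, 40], [20, 21, 23], [151, 147, 133], [194, 188, 170], [201, 194, 176], [201, 195, 177], [201, 195, 176]]
```

View pics/k.png

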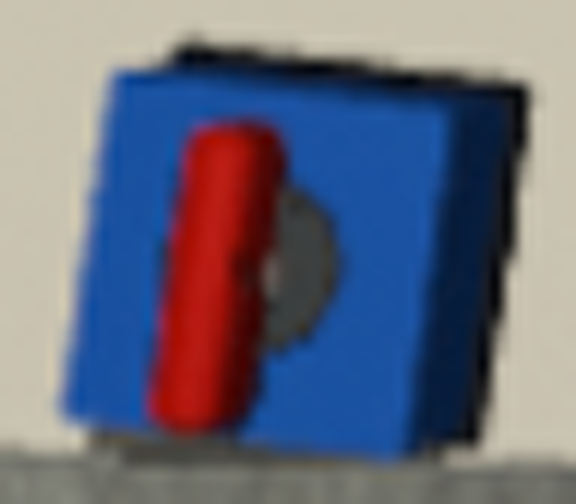

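View pics/v.png

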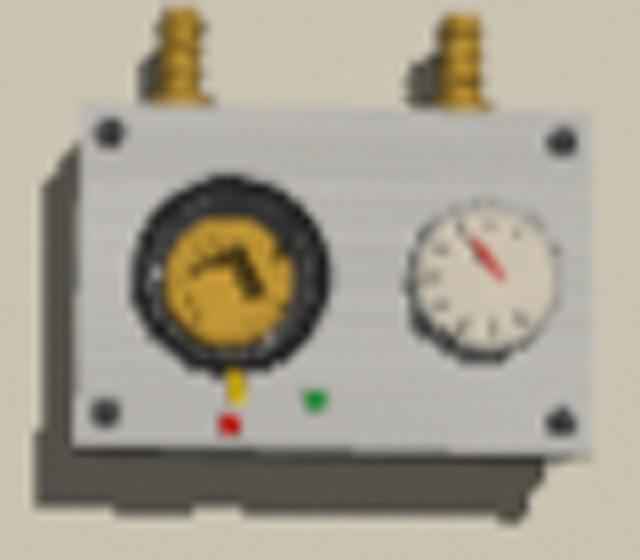

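The crop confirms the key: a red bar over a grey collar on the blue block. The socket's hole is visible at about (305,214), turned roughly 25° CCW in the image. The yellow pointer is at the red dot, so the valve is shut. Next I measure both poses.

```bash
cat >> h.py <<'E'
def hullrect(n,mask,z,box,f=8,im=None):
    pass
def metricrect(n,cont,z,f,x0,y0):
    c=cont.reshape(-1,2)
    P=np.array([onz(n,(u+.5)/f-.5+x0,(v+.5)/f-.5+y0,z)[:2] for u,v in c])
    r=cv2.minAreaRect((P*1000).astype(np.float32)); return r,P
E
python3 - <<'E'
from h import *
t=cv2.imread("pics/top0.png")[:,:,::-1]
f=8
def up(x0,y0,x1,y1): return cv2.resize(t[y0:y1,x0:x1],None,fx=f,fy=f,interpolation=cv2.INTER_LINEAR).astype(int)
x0,y0=160,255;b=up(x0,y0,215,305)
m=((b[...,2]>115)&(b[...,2]-b[...,0]>60)).astype(np.uint8)
c=cv2.convexHull(max(cv2.findContours(m,0,1)[0],key=cv2.contourArea))
r,_=metricrect("top",c,.06,f,x0,y0);print("holder",r,[np.round(p,1).tolist() for p in cv2.boxPoints(r)])
m=((b[...,0]>85)&(b[...,0]>2.5*b[...,1])).astype(np.uint8)
c=cv2.convexHull(max(cv2.findContours(m,0,1)[0],key=cv2.contourArea))
r,_=metricrect("top",c,.103,f,x0,y0);print("bar",r)
x0,y0=270,175;b=up(x0,y0,360,245)
g=b.max(2);m=((g>140)&(b[...,0]-b[...,2]<14)).astype(np.uint8)
c=cv2.convexHull(max(cv2.findContours(m,0,1)[0],key=cv2.contourArea))
r,_=metricrect("top",c,.06,f,x0,y0);print("valve",r,[np.round(p,1).tolist() for p in cv2.boxPoints(r)])
# ring dark, brass
sub=np.zeros_like(m);sub[130:400,110:360]=1
m=((g<90)&(sub>0)).astype(np.uint8);c=cv2.convexHull(max(cv2.findContours(m,0,1)[0],key=cv2.contourArea));print(cv2.minEnclosingCircle(c))
r,P=metricrect("top",c,.06,f,x0,y0);e=cv2.fitEllipse((P*1000).astype(np.float32));print("ring@.06",e)
m=((b[...,0]>110)&(b[...,0]-b[...,2]>70)&(sub>0)).astype(np.uint8);c=cv2.convexHull(max(cv2.findContours(m,0,1)[0],key=cv2.contourArea))
r,P=metricrect("top",c,.045,f,x0,y0);e=cv2.fitEllipse((P*1000).astype(np.float32));print("brass@.045",e)
o=ctrl.get_obs();print(R.from_rotvec(o["tool_rot"]).as_matrix().round(3),o["q"][5],o["q"][0])
E
```

```text
holder ((399.7597961425781, 122.76705932617188), (65.79212951660156, 66.87229919433594), 84.46370697021484) [[363.29998779296875, 93.30000305175781], [429.8999938964844, 86.80000305175781], [436.20001220703125, 152.3000030517578], [369.70001220703125, 158.6999969482422]]
bar ((400.53460693359375, 121.28374481201172), (14.607867240905762, 55.39934158325195), 83.8936538696289)
valve ((561.33056640625, -174.41506958007812), (150.30300903320312, 101.69161224365234), 89.68017578125) [[510.1000061035156, -249.3000030517578], [611.7999877929688, -249.8000030517578], [612.5999755859375, -99.5], [510.8999938964844, -99.0]]
((270.7655334472656, 315.48175048828125), 99.58260345458984)
ring@.06 ((560.967529296875, -144.777099609375), (56.54696273803711, 57.84593200683594), 81.06160736083984)
brass@.045 ((560.8929443359375, -144.81529235839844), (37.27579116821289, 38.06386184692383), 87.71430206298828)
[[ 0.399  0.917 -0.001]
 [ 0.917 -0.399 -0.002]
 [-0.002 -0.    -1.   ]] -0.11895853274760966 1.0409995876231595
```

```bash
cat >> h.py <<'E'
def delta(p,yaw):
    o=ctrl.get_obs();M=R.from_rotvec(o["tool_rot"]).as_matrix();y=np.radians(yaw)
    T=np.c_[[np.cos(y),np.sin(y),0],[np.sin(y),-np.cos(y),0],[0,0,-1]]
    print("t",round(o["t"],2),"pos",o["tool_pos"].round(4),"yaw",np.degrees(np.arctan2(M[1,0],M[0,0])).round(2),"F",o["contact_force"].round(1),"Tq",o["wrist_torque"].round(2),"op",round(o["opening"],4),"q",o["q"].round(2))
    print("turn",np.degrees(R.from_matrix(M.T@T).as_rotvec()).round(2),"shift",(M.T@(np.array(p)-o["tool_pos"])).round(4))
E
python3 -c "
from h import *
delta((.4,.1225,.14),84.2)"
```

```text
t 0.1 pos [0.2493 0.5725 0.2302] yaw 66.46 F [-0.4 -0.3 -0.2] Tq [ 0.02 -0.01 -0.04] op 0.0855 q [ 1.04  0.05  1.61 -0.    1.48 -0.12]
turn [ -0.03   0.11 -17.74] shift [-0.3522  0.3179  0.0908]
```

Emit:
jog_arm([
  [[0,0,-6],[-0.1,0.09,0],0.085],
  [[0,0,-12],[-0.2,0.18,0],0.085],
  [[0,0,-17.7],[-0.352,0.318,0],0.085],
  [[0,0,-17.7],[-0.352,0.318,0],0.085],
  [[0,0,-17.7],[-0.352,0.318,0],0.085],
  [[0,0,-17.7],[-0.352,0.318,0],0.085],
  [[0,0,-17.7],[-0.352,0.318,0.0],0.085],
  [[0,0,-17.7],[-0.352,0.318,0.0],0.085],
  [[0,0,-17.7],[-0.352,0.318,0.04],0.085],
  [[0,0,-17.7],[-0.352,0.318,0.09],0.085],
  [[0,0,-17.7],[-0.352,0.318,0.09],0.085],
  [[0,0,-17.7],[-0.352,0.318,0.09],0.085],
])

```text
t: 1.1
tool_pos: [0.4, 0.1238, 0.1424]
tool_rot: [2.331, 2.105, 0.002]
contact_force: [0.5, -0.6, -0.8]
opening: 0.0848
```

```bash
python3 -c "
from h import *
delta((.4,.1225,.073),84.2)"
```

```text
t 1.1 pos [0.4    0.1238 0.1424] yaw 84.15 F [ 0.5 -0.6 -0.8] Tq [-0.01 -0.    0.02] op 0.0848 q [ 0.12 -0.41  2.17  0.    1.38 -1.35]
turn [ 0.09 -0.02 -0.05] shift [-0.0013 -0.      0.0694]
```

Emit:
jog_arm([
  [[0,0,0],[-0.001,0,0.035],0.085],
  [[0,0,0],[-0.001,0,0.06],0.085],
  [[0,0,0],[-0.001,0,0.068],0.085],
  [[0,0,0],[-0.001,0,0.069],0.085],
  [[0,0,0],[-0.001,0,0.069],0.085],
])

```text
t: 1.52
tool_pos: [0.3998, 0.1248, 0.0745]
tool_rot: [-2.331, -2.106, 0.0]
contact_force: [-0.0, 0.2, 0.5]
opening: 0.0849
```

```bash
python3 - <<'E'
from h import *
delta((.4,.1225,.073),84.2)
im=get_image("side");a=cv2.resize(im[165:225,180:240],None,fx=6,fy=6,interpolation=2)
im=get_image("top");b=cv2.resize(im[250:310,155:215],None,fx=6,fy=6,interpolation=2)
cv2.imwrite("pics/g1.png",np.hstack([a,b])[:,:,::-1])
E
```

```text
t 1.52 pos [0.3998 0.1248 0.0745] yaw 84.2 F [-0.   0.2  0.5] Tq [-0.02  0.01  0.04] op 0.0849 q [ 0.12 -0.32  2.22 -0.    1.24 -1.35]
turn [-0.  0. -0.] shift [-0.0022  0.0004  0.0015]
```

View pics/g1.png

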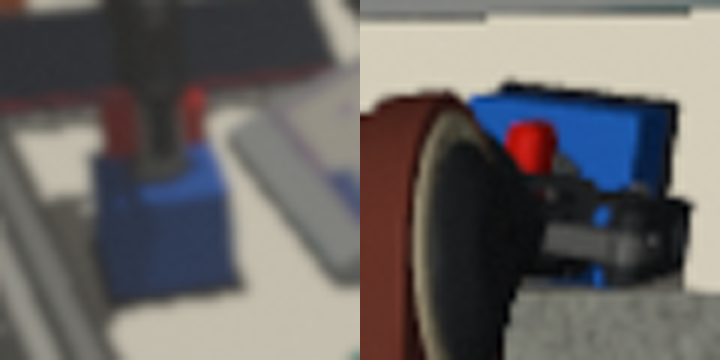

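The fingers straddle the red bar: side view around (206,185), top view bar end around (183,274). I shift 2 mm in y and close.

Emit:
jog_arm([
  [[0,0,0],[-0.002,0,0],0.085],
  [[0,0,0],[-0.002,0,0],0.04],
  [[0,0,0],[-0.002,0,0],0.02],
  [[0,0,0],[-0.002,0,0],0.005],
  [[0,0,0],[-0.002,0,0],0.005],
  [[0,0,0],[-0.002,0,0],0.005],
  [[0,0,0],[-0.002,0,0],0.005],
  [[0,0,0],[-0.002,0,0],0.005],
], squeeze=60)

```text
t: 2.28
tool_pos: [0.3996, 0.1225, 0.0743]
tool_rot: [2.332, 2.105, 0.0]
contact_force: [-0.5, 0.7, 0.3]
opening: 0.0129
```

```bash
python3 -c "
from h import *
delta((.4,.1225,.073),84.2)"
```

```text
t 2.28 pos [0.3996 0.1225 0.0743] yaw 84.16 F [-0.5  0.7  0.3] Tq [-0.03  0.01  0.01] op 0.0129 q [ 0.12 -0.32  2.22  0.    1.24 -1.35]
turn [ 0.01 -0.01 -0.04] shift [-0.      0.0004  0.0013]
```

Emit:
jog_arm([
  [[0,0,0],[0,0,-0.01],0.005],
  [[0,0,0],[0,0,-0.03],0.005],
  [[0,0,0],[0,0,-0.055],0.005],
  [[0,0,0],[0,0,-0.08],0.005],
  [[0,0,0],[0,0,-0.1],0.005],
  [[0,0,0],[0,0,-0.11],0.005],
  [[0,0,0],[0,0,-0.11],0.005],
])

```text
t: 2.87
tool_pos: [0.401, 0.1227, 0.1872]
tool_rot: [2.329, 2.103, 0.007]
contact_force: [1.0, -0.0, -1.3]
opening: 0.0132
```

```bash
python3 - <<'E'
from h import *
delta((.561,-.1446,.17),24.7)
im=get_image("side");cv2.imwrite("pics/g2.png",cv2.resize(im[115:225,160:260],None,fx=5,fy=5,interpolation=2)[:,:,::-1])
E
```

```text
t 2.87 pos [0.401  0.1227 0.1872] yaw 84.17 F [ 1.  -0.  -1.3] Tq [-0.01 -0.02 -0.03] op 0.0132 q [ 0.12 -0.45  2.12 -0.    1.47 -1.35]
turn [ 0.24 -0.21 59.46] shift [-0.2497  0.1863  0.0179]
```

View pics/g2.png

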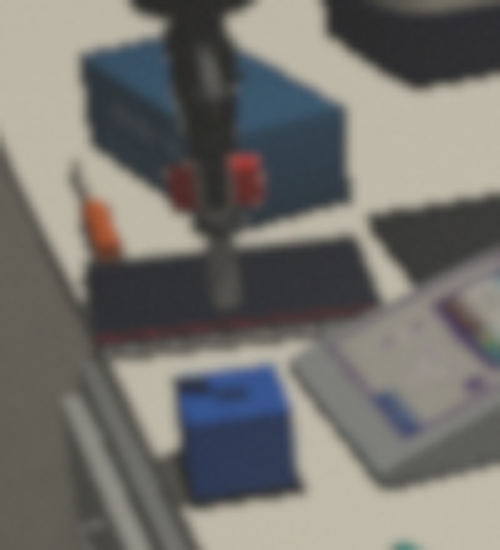

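The key is held upright and clear of the holder (side view, bar around (203,151), tip around (205,175)). Moving over the valve.

Emit:
jog_arm([
  [[0,0,5],[-0.025,0.019,0],0.005],
  [[0,0,10],[-0.05,0.038,0],0.005],
  [[0,0,16],[-0.075,0.056,0],0.005],
  [[0,0,22],[-0.1,0.075,0],0.005],
  [[0,0,29],[-0.125,0.093,0],0.005],
  [[0,0,36],[-0.15,0.112,0],0.005],
  [[0,0,42],[-0.175,0.13,0],0.005],
  [[0,0,48],[-0.2,0.149,0],0.005],
  [[0,0,53],[-0.225,0.168,0.005],0.005],
  [[0,0,57],[-0.24,0.179,0.01],0.005],
  [[0,0,59.5],[-0.249,0.186,0.018],0.005],
  [[0,0,59.5],[-0.2497,0.1863,0.018],0.005],
])

```text
t: 3.92
tool_pos: [0.5579, -0.146, 0.1615]
tool_rot: [-3.067, -0.665, 0.009]
contact_force: [-1.0, -0.0, -2.0]
opening: 0.0134
```

Emit:
jog_arm([
  [[0,0,0],[0,0,0],0.005],
  [[0,0,0],[0,0,0],0.005],
  [[0,0,0],[0,0,0],0.005],
])

```text
t: 4.17
tool_pos: [0.5589, -0.1439, 0.1658]
tool_rot: [-3.068, -0.673, 0.001]
contact_force: [0.3, 0.4, -1.9]
opening: 0.0132
```

```bash
python3 - <<'E'
from h import *
delta((.561,-.1446,.125),24.7)
im=get_image("side");a=cv2.resize(im[170:275,245:350],None,fx=5,fy=5,interpolation=2)
cv2.imwrite("pics/g3.png",a[:,:,::-1])
im=get_image("top");cv2.imwrite("pics/g3t.png",cv2.resize(im[160:250,250:360],None,fx=5,fy=5,interpolation=2)[:,:,::-1])
E
```

```text
t 4.17 pos [ 0.5589 -0.1439  0.1658] yaw 24.75 F [ 0.3  0.4 -1.9] Tq [-0.01  0.   -0.03] op 0.0132 q [-0.38 -0.01  1.79  0.    1.36 -0.81]
turn [-0.04  0.03  0.05] shift [0.0016 0.0015 0.0408]
```

View pics/g3.png

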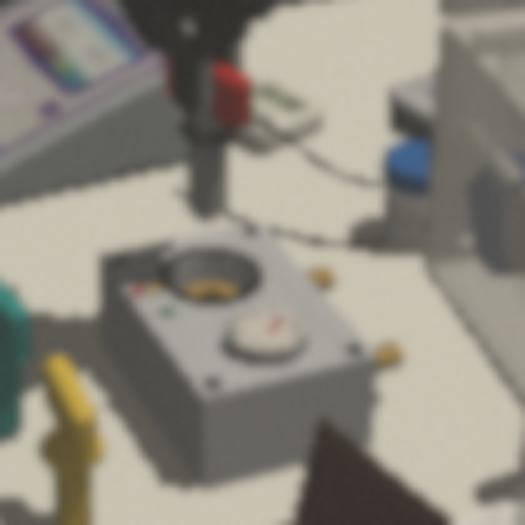

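View pics/g3t.png

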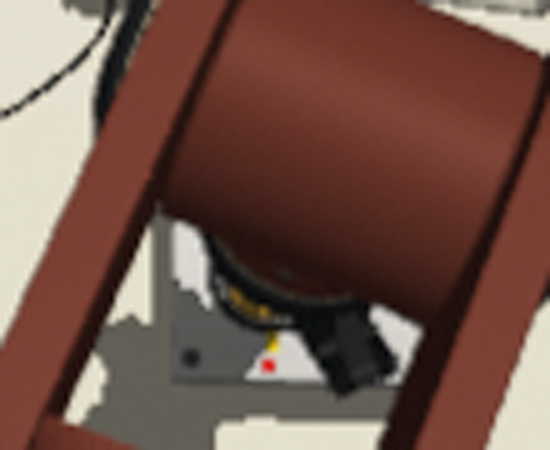

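```bash
python3 - <<'E'
from h import *
print(proj("side",(.5589,-.1439,.0995)),proj("side",(.5599,-.1439,.0995)),proj("side",(.5589,-.1429,.0995)))
# well rim circle & brass circle in side
for z,r in((.06,.023),(.045,.0188)):
    print(z,proj("side",(.561,-.1446,z)),[ (proj("side",(.561+r*np.cos(a),-.1446+r*np.sin(a),z))).round(1).tolist() for a in np.arange(0,6.28,1.57)])
E
```

```text
[285.74169913 212.57406066] [286.07592403 212.50250333] [285.59717768 212.40093667]
0.06 [286.39520411 224.68216724] [[293.9, 223.0], [283.2, 220.6], [278.8, 226.4], [289.7, 228.8]]
0.045 [286.33960859 229.18972896] [[292.5, 227.8], [283.7, 225.8], [280.2, 230.6], [289.0, 232.6]]
```

Emit:
jog_arm([
  [[0,0,0],[0.0016,0.0015,0.01],0.005],
  [[0,0,0],[0.0016,0.0015,0.025],0.005],
  [[0,0,0],[0.0016,0.0015,0.038],0.005],
  [[0,0,0],[0.0016,0.0015,0.041],0.005],
  [[0,0,0],[0.0016,0.0015,0.041],0.005],
  [[0,0,0],[0.0016,0.0015,0.041],0.005],
])

```text
t: 4.77
tool_pos: [0.5614, -0.1454, 0.1248]
tool_rot: [-3.069, -0.671, 0.001]
contact_force: [0.6, -0.0, -1.8]
opening: 0.0132
```

```bash
python3 - <<'E'
from h import *
delta((.561,-.1446,.115),24.7)
E
```

```text
t 4.77 pos [ 0.5614 -0.1454  0.1248] yaw 24.67 F [ 0.6 -0.  -1.8] Tq [-0.02  0.01 -0.03] op 0.0132 q [-0.38  0.04  1.81  0.    1.29 -0.81]
turn [-0.03  0.02 -0.03] shift [-0.     -0.0009  0.0098]
```

Emit:
jog_arm([
  [[0,0,0],[0,-0.0008,0.005],0.005],
  [[0,0,0],[0,-0.0008,0.01],0.005],
  [[0,0,0],[0,-0.0008,0.012],0.005],
  [[0,0,0],[0,-0.0008,0.013],0.005],
  [[0,0,0],[0,-0.0008,0.014],0.005],
  [[0,0,0],[0,-0.0008,0.015],0.005],
])

```text
t: 5.27
tool_pos: [0.5613, -0.1449, 0.1102]
tool_rot: [3.069, 0.671, 0.0]
contact_force: [-0.4, -1.0, -0.9]
opening: 0.0131
```

```bash
python3 - <<'E'
from h import *
delta((.561,-.1446,.108),24.7)
E
```

```text
t 5.27 pos [ 0.5613 -0.1449  0.1102] yaw 24.66 F [-0.4 -1.  -0.9] Tq [-0.01 -0.03  0.01] op 0.0131 q [-0.38  0.05  1.82 -0.    1.27 -0.81]
turn [ 0.01 -0.01 -0.04] shift [-0.0002 -0.0004  0.0022]
```

Down slowly in 0.7 mm steps, watching the force.

Emit:
jog_arm([
  [[0,0,0],[0,0,0.0007],0.005],
  [[0,0,0],[0,0,0.0014],0.005],
  [[0,0,0],[0,0,0.002],0.005],
  [[0,0,0],[0,0,0.0025],0.005],
  [[0,0,0],[0,0,0.0025],0.005],
])

```text
t: 5.68
tool_pos: [0.5612, -0.1448, 0.1076]
tool_rot: [-3.069, -0.671, 0.0]
contact_force: [-0.5, -0.1, -1.4]
opening: 0.0131
```

Emit:
jog_arm([
  [[0,0,0],[0,0,0.0005],0.005],
  [[0,0,0],[0,0,0.001],0.005],
  [[0,0,0],[0,0,0.0015],0.005],
  [[0,0,0],[0,0,0.0015],0.005],
])

```text
t: 6.02
tool_pos: [0.5614, -0.1447, 0.1062]
tool_rot: [-3.069, -0.671, -0.001]
contact_force: [1.0, 0.1, -1.3]
opening: 0.0132
```

Emit:
jog_arm([
  [[0,0,0],[0,0,0.0005],0.005],
  [[0,0,0],[0,0,0.001],0.005],
  [[0,0,0],[0,0,0.0015],0.005],
  [[0,0,0],[0,0,0.0015],0.005],
])

```text
t: 6.35
tool_pos: [0.5614, -0.1447, 0.1046]
tool_rot: [-3.069, -0.671, -0.001]
contact_force: [1.4, 0.4, -1.9]
opening: 0.013
```

Emit:
jog_arm([
  [[0,0,0],[0,0,0.0005],0.005],
  [[0,0,0],[0,0,0.001],0.005],
  [[0,0,0],[0,0,0.0015],0.005],
  [[0,0,0],[0,0,0.0015],0.005],
])

```text
t: 6.68
tool_pos: [0.5613, -0.1447, 0.1031]
tool_rot: [-3.069, -0.671, -0.001]
contact_force: [0.9, 0.9, -1.4]
opening: 0.013
```

Emit:
jog_arm([
  [[0,0,0],[0,0,0.0007],0.005],
  [[0,0,0],[0,0,0.0014],0.005],
  [[0,0,0],[0,0,0.002],0.005],
  [[0,0,0],[0,0,0.0027],0.005],
  [[0,0,0],[0,0,0.0034],0.005],
  [[0,0,0],[0,0,0.004],0.005],
  [[0,0,0],[0,0,0.004],0.005],
])

```text
t: 7.27
tool_pos: [0.5613, -0.1448, 0.0991]
tool_rot: [-3.069, -0.671, -0.0]
contact_force: [2.1, 0.9, -0.6]
opening: 0.0129
```

Emit:
jog_arm([
  [[0,0,0],[0,0,0.0006],0.005],
  [[0,0,0],[0,0,0.0012],0.005],
  [[0,0,0],[0,0,0.0018],0.005],
  [[0,0,0],[0,0,0.0024],0.005],
  [[0,0,0],[0,0,0.0024],0.005],
])

```text
t: 7.68
tool_pos: [0.5613, -0.1448, 0.0967]
tool_rot: [-3.069, -0.671, -0.0]
contact_force: [1.6, 2.1, -0.5]
opening: 0.0129
```

```bash
python3 - <<'E'
from h import *
delta((.561,-.1446,.095),24.7)
im=get_image("side");a=cv2.resize(im[170:275,245:350],None,fx=5,fy=5,interpolation=2)
cv2.imwrite("pics/g4.png",a[:,:,::-1])
E
```

```text
t 7.68 pos [ 0.5613 -0.1448  0.0967] yaw 24.67 F [ 1.6  2.1 -0.5] Tq [ 0.44 -0.39  0.04] op 0.0129 q [-0.38  0.07  1.83  0.    1.24 -0.81]
turn [ 0.   -0.02 -0.03] shift [-0.0002 -0.0003  0.0017]
```

View pics/g4.png

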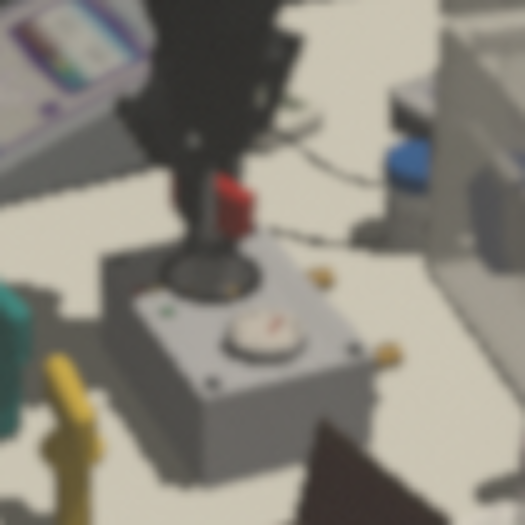

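The key sits deep in the well (bar around (291,209) in the side view) with no vertical resistance. I go down until it touches the floor.

Emit:
jog_arm([
  [[0,0,0],[0,0,0.0004],0.005],
  [[0,0,0],[0,0,0.0008],0.005],
  [[0,0,0],[0,0,0.0012],0.005],
  [[0,0,0],[0,0,0.0012],0.005],
])

```text
t: 8.07
tool_pos: [0.5613, -0.1448, 0.0955]
tool_rot: [3.069, 0.671, 0.0]
contact_force: [2.2, 2.2, -0.3]
opening: 0.0132
```

Emit:
jog_arm([
  [[0,0,0],[0,0,0.0003],0.005],
  [[0,0,0],[0,0,0.0006],0.005],
  [[0,0,0],[0,0,0.0006],0.005],
])

```text
t: 8.32
tool_pos: [0.5613, -0.1448, 0.0953]
tool_rot: [3.069, 0.671, 0.0]
contact_force: [1.2, 3.2, 2.3]
opening: 0.0131
```

The key touches the floor, tip at about 0.029. Now I turn CCW (tool −z), watching the torque.

Emit:
jog_arm([
  [[0,0,-2],[0,0,-0.0003],0.005],
  [[0,0,-4],[0,0,-0.0003],0.005],
  [[0,0,-6],[0,0,-0.0003],0.005],
  [[0,0,-8],[0,0,-0.0003],0.005],
  [[0,0,-10],[0,0,-0.0003],0.005],
  [[0,0,-12],[0,0,-0.0003],0.005],
  [[0,0,-12],[0,0,-0.0003],0.005],
])

```text
t: 8.9
tool_pos: [0.5612, -0.1445, 0.0953]
tool_rot: [-2.981, -0.988, -0.0]
contact_force: [1.3, 3.0, 0.5]
opening: 0.0131
```

```bash
python3 - <<'E'
from h import *
delta((.561,-.1446,.095),70)
E
```

```text
t 8.9 pos [ 0.5612 -0.1445  0.0953] yaw 36.68 F [1.3 3.  0.5] Tq [ 0.74 -0.41 -0.06] op 0.0131 q [-0.38  0.07  1.83  0.    1.24 -1.02]
turn [-2.000e-02 -3.000e-02 -3.332e+01] shift [-0.0002 -0.0001  0.0003]
```

Emit:
jog_arm([
  [[0,0,-3],[0,0,0],0.005],
  [[0,0,-6],[0,0,0],0.005],
  [[0,0,-9],[0,0,0],0.005],
  [[0,0,-12],[0,0,0],0.005],
  [[0,0,-15],[0,0,0],0.005],
  [[0,0,-18],[0,0,0],0.005],
  [[0,0,-18],[0,0,0],0.005],
])

```text
t: 9.48
tool_pos: [0.561, -0.1447, 0.0952]
tool_rot: [-2.791, -1.442, 0.001]
contact_force: [1.3, 2.8, 1.7]
opening: 0.0129
```

```bash
python3 - <<'E'
from h import *
delta((.561,-.1446,.095),70)
im=get_image("side");a=cv2.resize(im[170:275,245:350],None,fx=5,fy=5,interpolation=2)
cv2.imwrite("pics/g5.png",a[:,:,::-1])
E
```

```text
t 9.48 pos [ 0.561  -0.1447  0.0952] yaw 54.65 F [1.3 2.8 1.7] Tq [ 0.56 -0.17 -0.02] op 0.0129 q [-0.38  0.07  1.83 -0.    1.24 -1.33]
turn [-3.000e-02  1.000e-02 -1.535e+01] shift [ 0.0001 -0.0001  0.0002]
```

View pics/g5.png

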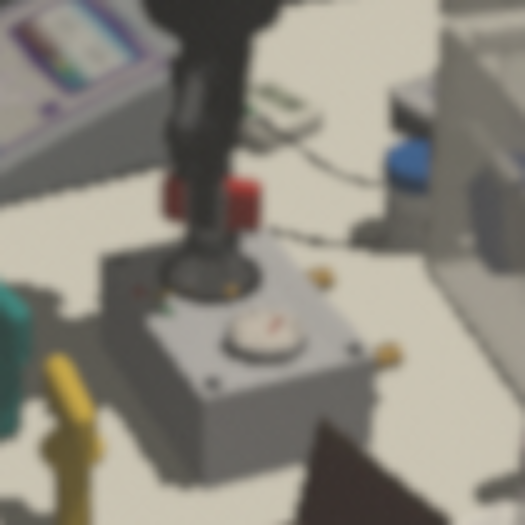

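The pointer (yellow, crop (172,295)) is moving toward the green dot (165,310). I continue in smaller steps.

Emit:
jog_arm([
  [[0,0,-2],[0,0,0],0.005],
  [[0,0,-4],[0,0,0],0.005],
  [[0,0,-6],[0,0,0],0.005],
  [[0,0,-8],[0,0,0],0.005],
  [[0,0,-10],[0,0,0],0.005],
  [[0,0,-10],[0,0,0],0.005],
])

```text
t: 10.03
tool_pos: [0.561, -0.1449, 0.0952]
tool_rot: [-2.655, -1.679, 0.001]
contact_force: [0.6, 1.8, 2.2]
opening: 0.0132
```

```bash
python3 - <<'E'
from h import *
delta((.561,-.1446,.095),70)
print(ctrl.get_obs()["effort"].round(3))
im=get_image("side");a=cv2.resize(im[200:250,255:315],None,fx=10,fy=10,interpolation=2)
cv2.imwrite("pics/g6.png",a[:,:,::-1])
im=get_image("top");cv2.imwrite("pics/g6t.png",cv2.resize(im[180:250,275:355],None,fx=7,fy=7,interpolation=2)[:,:,::-1])
E
```

```text
t 10.03 pos [ 0.561  -0.1449  0.0952] yaw 64.6 F [0.6 1.8 2.2] Tq [ 0.41 -0.07 -0.12] op 0.0132 q [-0.38  0.07  1.83 -0.    1.24 -1.51]
turn [-0.03  0.02 -5.4 ] shift [ 0.0003 -0.0001  0.0002]
[ -1.166 -35.797 -33.028  -0.699  -0.136  -0.318]
```

View pics/g6.png

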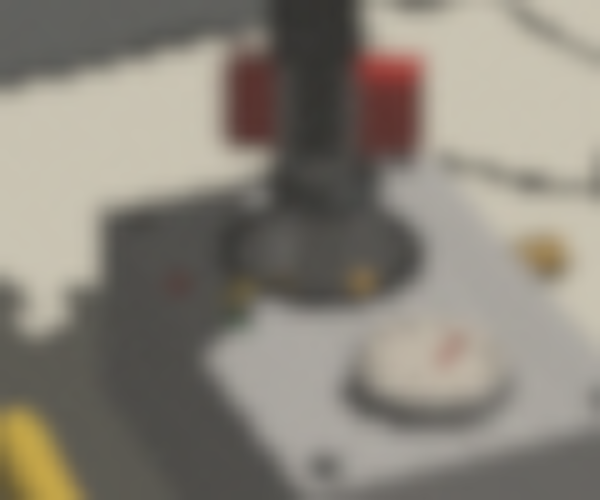

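View pics/g6t.png

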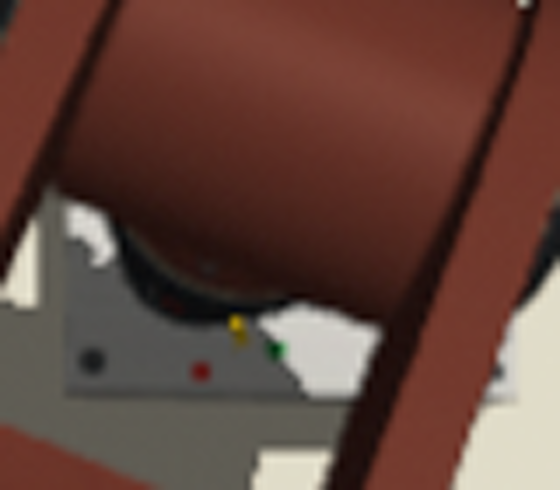

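The top view shows the pointer at about (309,227), red dot (303.8,233), green dot (314.5,230). Working out the pointer angle:

```bash
python3 - <<'E'
from h import *
for n,u,v in(("p",238,329),("red",201,371),("green",275,350)):
    p=onz("top",u/7+275-.43,v/7+180-.43,.061)[:2]-[.561,-.1447];print(n,p.round(4),np.degrees(np.arctan2(p[1],p[0])).round(1))
E
```

```text
p [-0.0292 -0.0125] -156.8
red [-0.0434 -0.0005] -179.3
green [-0.0359 -0.0249] -145.3
```

Emit:
jog_arm([
  [[0,0,-2],[0,0,0],0.005],
  [[0,0,-4],[0,0,0],0.005],
  [[0,0,-6],[0,0,0],0.005],
  [[0,0,-8],[0,0,0],0.005],
  [[0,0,-9],[0,0,0],0.005],
  [[0,0,-9],[0,0,0],0.005],
])

```text
t: 10.63
tool_pos: [0.561, -0.145, 0.0952]
tool_rot: [-2.515, -1.882, 0.001]
contact_force: [-0.8, 1.7, 1.9]
opening: 0.013
```

```bash
cat > p.py <<'E'
from h import *
delta((.561,-.1446,.095),70)
print(ctrl.get_obs()["effort"].round(3))
im=get_image("top");x0,y0,f=295,220,8;b=cv2.resize(im[y0:240,x0:325],None,fx=f,fy=f,interpolation=cv2.INTER_LINEAR).astype(int)
for n,m in(("yellow",(b[...,0]-b[...,2]>60)&(b[...,1]-b[...,2]>45)),("red",(b[...,0]-b[...,1]>60)&(b[...,0]-b[...,2]>40)),("green",(b[...,1]-b[...,0]>35)&(b[...,1]-b[...,2]>20))):
    v,u=np.nonzero(m)
    if len(u):
        p=onz("top",(u.mean()+.5)/f-.5+x0,(v.mean()+.5)/f-.5+y0,.061)[:2]-[.561,-.1447];print(n,len(u),p.round(4),np.degrees(np.arctan2(p[1],p[0])).round(1))
import sys
cv2.imwrite(sys.argv[1],cv2.resize(im[180:250,275:355],None,fx=7,fy=7,interpolation=2)[:,:,::-1])
E
python3 p.py pics/t7.png
```

```text
t 10.63 pos [ 0.561  -0.145   0.0952] yaw 73.61 F [-0.8  1.7  1.9] Tq [ 0.29  0.04 -0.14] op 0.013 q [-0.38  0.07  1.83 -0.    1.24 -1.67]
turn [-0.03  0.03  3.61] shift [ 0.0004 -0.0001  0.0002]
[ -0.595 -35.675 -33.089  -0.38   -0.276  -0.223]
yellow 64 [-0.0296 -0.0181] -148.6
red 59 [-0.0435 -0.0004] -179.5
green 95 [-0.0357 -0.0251] -144.9
```

View pics/t7.png

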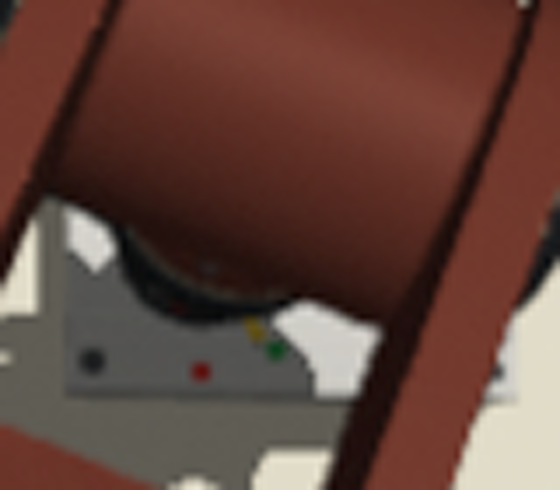

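The pointer is about 4° short of the green dot, so I step 1° at a time.

Emit:
jog_arm([
  [[0,0,-1],[0,0,0],0.005],
  [[0,0,-2],[0,0,0],0.005],
  [[0,0,-2],[0,0,0],0.005],
])

```text
t: 10.93
tool_pos: [0.561, -0.145, 0.0952]
tool_rot: [2.481, 1.928, -0.001]
contact_force: [-0.7, -0.5, 2.5]
opening: 0.013
```

```bash
python3 p.py pics/t8.png
```

```text
t 10.93 pos [ 0.561  -0.145   0.0952] yaw 75.7 F [-0.7 -0.5  2.5] Tq [ 0.14  0.18 -0.13] op 0.013 q [-0.38  0.07  1.83 -0.    1.24 -1.7 ]
turn [-0.01  0.03  5.7 ] shift [ 0.0004 -0.0002  0.0002]
[ -0.17  -35.587 -33.139  -0.132  -0.382  -0.213]
yellow 122 [-0.0285 -0.0189] -146.4
red 53 [-0.0435 -0.0003] -179.6
green 83 [-0.0355 -0.0252] -144.7
```

Emit:
jog_arm([
  [[0,0,-0.7],[0,0,0],0.005],
  [[0,0,-1.3],[0,0,0],0.005],
  [[0,0,-1.3],[0,0,0],0.005],
])

```text
t: 11.23
tool_pos: [0.561, -0.145, 0.0952]
tool_rot: [2.459, 1.956, -0.001]
contact_force: [-0.7, 0.1, 1.8]
opening: 0.013
```

```bash
python3 p.py pics/t9.png
```

```text
t 11.23 pos [ 0.561  -0.145   0.0952] yaw 76.99 F [-0.7  0.1  1.8] Tq [ 0.04  0.33 -0.1 ] op 0.013 q [-0.38  0.07  1.83 -0.    1.24 -1.72]
turn [-0.01  0.03  6.99] shift [ 0.0004 -0.0001  0.0002]
[  0.191 -35.53  -33.177   0.072  -0.454  -0.178]
yellow 49 [-0.0281 -0.0192] -145.7
red 56 [-0.0436 -0.0003] -179.6
green 94 [-0.0356 -0.0252] -144.8
```

Emit:
jog_arm([
  [[0,0,-0.5],[0,0,0],0.005],
  [[0,0,-1],[0,0,0],0.005],
  [[0,0,-1],[0,0,0],0.005],
  [[0,0,-1],[0,0,0],0.005],
])

```text
t: 11.62
tool_pos: [0.5611, -0.1449, 0.0952]
tool_rot: [2.442, 1.976, -0.0]
contact_force: [-1.5, -0.6, 3.1]
opening: 0.013
```

```bash
python3 p.py pics/t10.png
```

```text
t 11.62 pos [ 0.5611 -0.1449  0.0952] yaw 77.96 F [-1.5 -0.6  3.1] Tq [-0.04  0.36 -0.18] op 0.013 q [-0.38  0.07  1.83 -0.    1.24 -1.74]
turn [-0.01  0.02  7.96] shift [ 0.0003 -0.0002  0.0002]
[  0.588 -35.5   -33.207   0.23   -0.498  -0.185]
yellow 108 [-0.0279 -0.02  ] -144.4
red 53 [-0.0435 -0.0003] -179.6
green 92 [-0.0357 -0.0252] -144.8
```

The pointer is at the green dot (35° from red), so the valve is open. I relax the twist 1°, release, and lift straight up.

Emit:
jog_arm([
  [[0,0,1],[0,0,0],0.005],
  [[0,0,1],[0,0,0],0.018],
  [[0,0,1],[0,0,0],0.025],
  [[0,0,1],[0,0,0],0.035],
  [[0,0,1],[0,0,0],0.045],
  [[0,0,1],[0,0,0],0.045],
  [[0,0,1],[0,0,0],0.045],
])

```text
t: 12.25
tool_pos: [0.5612, -0.1448, 0.0952]
tool_rot: [-2.459, -1.955, -0.0]
contact_force: [0.9, -0.3, 0.7]
opening: 0.045
```

Emit:
jog_arm([
  [[0,0,0],[0,0,-0.006],0.045],
  [[0,0,0],[0,0,-0.02],0.045],
  [[0,0,0],[0,0,-0.04],0.045],
  [[0,0,0],[0,0,-0.07],0.045],
  [[0,0,0],[0,0,-0.1],0.045],
  [[0,0,0],[0,0,-0.12],0.045],
  [[0,0,0],[0,0,-0.12],0.045],
])

```text
t: 12.83
tool_pos: [0.5644, -0.146, 0.2236]
tool_rot: [2.451, 1.948, 0.01]
contact_force: [-0.6, -0.8, 1.3]
opening: 0.045
```

```bash
python3 p.py pics/t11.png; python3 - <<'E'
from h import *
im=get_image("side");a=cv2.resize(im[170:275,245:350],None,fx=5,fy=5,interpolation=2)
cv2.imwrite("pics/g11.png",a[:,:,::-1])
E
```

```text
t 12.83 pos [ 0.5644 -0.146   0.2236] yaw 76.97 F [-0.6 -0.8  1.3] Tq [ 0.01 -0.04  0.02] op 0.045 q [-0.38 -0.05  1.73  0.    1.45 -1.72]
turn [0.71 0.06 6.97] shift [ 0.0009 -0.0052  0.1285]
[ 3.2000e-02 -3.1933e+01 -3.3547e+01 -5.0000e-03  3.3400e-01  0.0000e+00]
yellow 974 [-0.0237 -0.0166] -145.0
red 2006 [-0.0232  0.001 ] 177.5
green 449 [-0.0358 -0.0252] -144.8
```

View pics/g11.png

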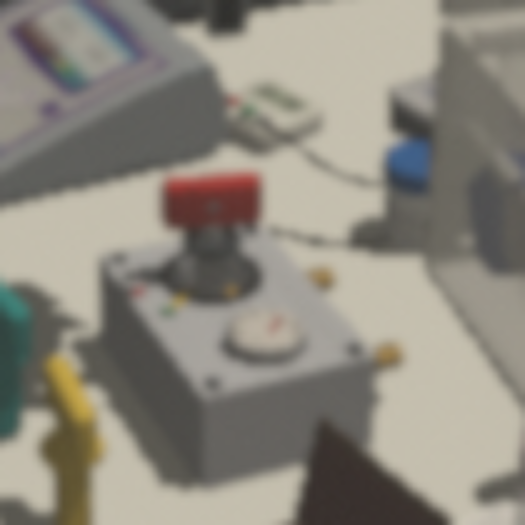

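View pics/t11.png

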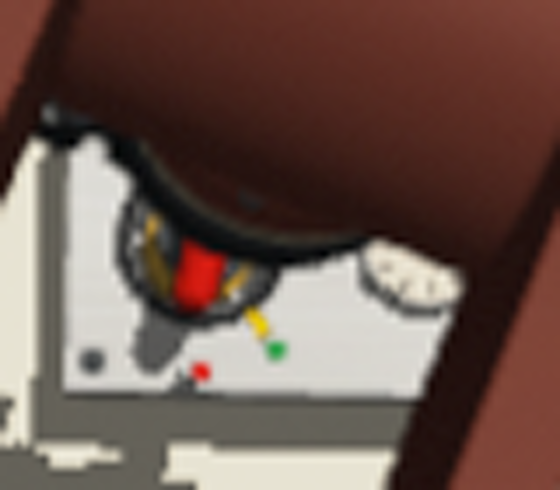

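The key stands upright alone (bar centre around (287,210) in the side view), and the pointer is exactly on the green dot. One quick height check before handing in.

```bash
python3 - <<'E'
from h import *
im=get_image("side").astype(int);m=np.zeros(im.shape[:2],np.uint8);s=(slice(195,222),slice(270,305))
m[s]=((im[...,0]>80)&(im[...,0]>1.8*im[...,1]))[s]
c=max(cv2.findContours(m,0,1)[0],key=cv2.contourArea);print(cv2.boundingRect(c),cv2.minAreaRect(c))
for z in(.109,.113,.094,.124):print(z,proj("side",(.561,-.1447,z)))
o=ctrl.get_obs();print(o["contact_force"],np.abs(o["dq"]).max())
E
```

```text
(279, 205, 17, 8) ((287.1207275390625, 208.9482879638672), (6.892775535583496, 16.19386863708496), 85.2363510131836)
0.109 [286.59620927 209.58383235]
0.113 [286.61178856 208.32269048]
0.094 [286.5382445  214.27607676]
0.124 [286.65489979 204.83283906]
[ 0.23841781 -0.9179057  -0.2544473 ] 0.03278724488232646
```

Emit:
jog_arm([
  [[0,0,0],[0,0,0],0.045],
  [[0,0,0],[0,0,0],0.045],
  [[0,0,0],[0,0,0],0.045],
])

```text
t: 13.23
tool_pos: [0.5605, -0.1445, 0.2136]
tool_rot: [-2.457, -1.953, 0.002]
contact_force: [0.4, 0.1, -1.1]
opening: 0.0453
```

```bash
python3 -c "
from station import job
print(job.finish_job())"
```

```text
the job is handed in; nothing more can be done
None
```

I pulled the red key from its blue holder, lowered it into the socket until it touched the floor, and turned it counter-clockwise to the open stop. I then let go and lifted clear, and handed the job in at about 13 s.

- **Fit:** The hole's angle, read from the top image (about 25°), was right first time. Contact at the floor came with the tip at about 0.029 m. No reading showed more than about 4 N on the tool.
- **Valve:** After release the pointer was at the green dot, -145.0° against -144.8°, about 35° from the red dot.
- **Key:** It stands upright in the socket. The side view puts it at the expected height within about 2 mm, which is as fine as that picture can show.
- **Torque:** The wrist torque at the end was only about 0.18 N m, so I took the stop from the pointer rather than from a clear rise in torque.
- **Bystanders:** I did not measure them again at the end; the arm did not go near them.

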